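Set the spring rule from the chess box to the stand and lock it

ROBOT

A 6-joint arm with a two-finger parallel gripper is mounted at the origin on the work surface. World frame = base frame: x ahead of the robot, y to its left, z up, the work surface at z = 0. Lengths are in m, angles in rad, forces in N, time in s.
With the tool pointing down it reaches from about 0.35 to 0.8 m from the base axis. Payload 7.3 kg.
Tool frame: the origin (TCP) lies midway between the tips of the shut fingers; the grasp point (between the pads) lies robot.grip_depth behind it (robot.grip_depth is the distance from the TCP to the grasp point, in m); x points along the fingers, y is the direction in which the jaws open and shut, and the axes are right-handed (so a half turn about x gives the same grasp; the last joint's range is limited). The gripper opens to 85 mm and grips with 20 to 120 N. Pads are 22 mm wide; open, the fingers measure 114 mm over their backs; the gripper's body (76 mm by 85 mm) begins 54 mm behind the grasp point. The pads swing forward as they close: fully open they stand 13 mm farther back than shut.
Start: joints at [1.095, 0.342, 1.524, -0, 1.275, -0.146], TCP at [0.17, 0.497, 0.231] pointing down, gripper open.
Joint ranges: [-2.53, 2.53], [-0.77, 2.02], [0.04, 2.7], [-1, 4.14], [0.28, 2.66], [-3.11, 3.11]. Speed limits (rad/s): [2.57, 2.57, 3.14, 3.14, 3.14, 3.14].

INTERFACE

Orientations are given as a 3x3 rotation matrix whose columns are the frame's x, y, z axes.
In Python, from plant import robot gives the robot as it stands.
- The arm moves only by the shell command python3 -m creep 'ROWS'. ROWS is JSON, one flat list of numbers, 7 for each row, row after row: the opening, from 0 (shut) to 1 (fully open), then the shift along the tool's x, y, z in units of 500 mm (1.0 is 500 mm), then the turn, a rotation vector about the tool's x, y, z in units of 4 degrees (1.0 is 4 degrees). A call has 1 to 8 rows; each row shifts and turns the commanded pose from where the row before left it, along the tool's axes as they then stand; what a row does not reach is not made up. A row lasts 1/10 s, in which the tool goes at most 50 mm and 8.59 degrees, less where a joint would pass 70% of its speed; a pose out of reach is approached as far as the arm can. A call with a number of a shift or a turn outside -1 to 1 is refused whole. A call with a gripper value outside its range is refused whole. The fingers move at their own pace and stop on an object; the grip force is fixed at half the most. Time passes only in rows, so rows that do not move let the fingers close. It gives the time, the measured TCP pose, the force and the opening at its end, in the units of the state.
- robot.observe(): the state, without advancing time (a new reading comes with each control period).
- robot.snapshot(name): name is "scene" or "top" or "wrist"; returns the picture (400x640x3 uint8, red, green, blue); there is no depth.
- robot.calibration(name): a dict with "fov_y" (degrees; the focal length in pixels is half the picture's height over the tangent of half this angle, whatever the lens; pixels are square), "cx", "cy" (the principal point, pixels), "R" (3x3) and "t" (3): a world point X has camera coordinates R X + t. Camera axes: x right, y down, z forward; pixel columns grow to the right and rows downward; lengths in m; the calibration is good to about 2 mm. The wrist camera is an equidistant fisheye: a pixel r from the principal point sees the ray r / f radians off the axis. A picture is of the moment at which its call begins: read the wrist's pose just before it. calibration takes no time and is no camera call; for the wrist camera it gives the pose at the moment of the call.
- robot.hand_in(): hands the job in, once; it reports no verdict.
The state is a dict: "time_s": time; "joint_positions": joint angles; "joint_vel": joint speeds; "effort": joint torques, N m; "eef_pos": TCP position; "ee_rot": TCP orientation; "contact_force": force on the tool from outside, world axes, zero at the start; "torque": the same for the moment, N m; "gripper_width": opening from 0.0 (shut) to 1.0 (fully open).
Only numpy, scipy, OpenCV 4.12 (cv2) and the standard library are available. Lean on these libraries where they do the work, as an engineer would, in place of code of your own. Each camera call takes 0.05 s, during which the arm holds its last target.

TASK

Take the gap between the chess box and the clear stand with the spring-return rule: drop the rule's end hook behind the rim of the box wall nearest the stand, back the case away against its spring, and seat the case fully home with both its feet in the stand's two slots, finding them by feel. Then press the lock button fully down so the reading stays, and leave the rule there, hooked and locked. Work gently: do not drag the box, do not press hard, and leave the other things on the ledge where they are.

Things in the scene. Friction and masses are not known exactly. Their poses are not given: they have to be found in the camera images.
- case: Grey case of the spring rule, loose, about 0.35 kg, 130 (x) x 28 (y) x 66 high. Origin: centre of its underside (under the feet). +x to the nose, where the rule comes out. Body z 10 to 66; two cross feet at x = -30 and +30, each 8 thick in x, full width, z 0 to 10. Starts standing on its feet on the ledge. Grip it across the width near x = 0; the lock button is on top at x = 38.
- rule (a joint): How far the steel rule (14 wide, 2.5 thick, underside at case z = 42) is drawn out: 0 (in) to 0.09 m (end stop). A spring draws it in, 3.1 N at 0 rising to 4.7 N at 0.09. At 0 it still sticks 30 mm out of the nose (nose face at case x = 65).
- hook (a point): Middle of the lower edge of the case-side face of the hook plate at the rule's end; this face bears on the wall. Case coordinates: x = 92 mm + joint rule, y = 0, z = 14. The plate is 16 wide, 3 thick and hangs 28 below the rule; drawn in, the throat between it and the nose is 27 wide.
- lock (a joint): Lock button travel: 0 up, 0.005 m fully down. It moves straight down into the case at about 5 N, touches the rule at 0.0042 and clamps it by friction, and stays where it is left.
- lock_top (a point): Centre of the top of the lock button, an 18 x 18 mm pad standing 8 mm above the case top when up (case coordinates x = 38, y = 0, z = 74) and 3 to 4 mm when pressed.
- stand: Clear acrylic stand stuck to the ledge: base plate 160 (x) x 70 (y) x 8, origin at the centre of its underside, +x to the chess box. On it a clamped block 110 x 70, top at z = 20, with two open cross slots along y, 60 apart, 11 wide, down to z = 8, for the case's feet. The block's centre is somewhere within 20 mm of the base's centre in x (not measured: feel for it). Seated, case origin at z = 10.
- box: Wooden chess box, 200 (x) x 120 (y) x 50 high, walls 8 thick, loose, 2 kg. Origin: centre of its underside. Its wall at x = -100 to -92 is nearest the stand, 40 to 80 from the stand's base, about square to the stand's x axis; 60 mm behind this wall are clear to z = 10. The open lid leans out on the +y side, up to z = 165, and shuts if hit. The box resists the rule's spring, not much more.
- tumbler: Green glass tumbler, 72 across, 95 high, open; origin centre of its underside. Bystander, fragile.
- king: White plastic chess king, 34 across the foot, 83 high; origin centre of its underside. Bystander.
- pawn: White plastic chess pawn, 26 across the foot, 46 high; origin centre of its underside. Bystander.
- peg: White plastic spring clothes peg lying flat, 75 x 17 x 10; origin centre of its underside. Bystander.
Mind the look-alikes: they are no part of the job. Leave any pink look-alike of the box alone.

How it is judged:
By the outcome, as a careful person would: the job done as asked, in the order asked, and still so for the second after the job is handed in, with the robot touching nothing.
It also fails if it takes over 67 s, if anything falls off the work surface, if the arm or the gripper's body presses on something with over 40 N, if the wrist force passes 120 N, or if a joint passes its speed limit or range.

## Working session

There is one attempt and no reset: what is moved stays moved. The work goes in short steps, Python scripts to look and compute and a shell command to move; the robot and the scene stay as the last step left them, time stands still between calls to the robot, and variables do not carry over. Pictures are saved under pics/ and viewed, and the job is handed in when it is done.

```bash
ls; mkdir -p pics
python3 - <<'E'
from plant import robot
import cv2
print(robot.grip_depth)
for n in ["scene","top","wrist"]:
    c=robot.calibration(n); im=robot.snapshot(n)
    cv2.imwrite(f"pics/{n}0.png",im[:,:,::-1]); print(n,c)
print(robot.observe())
E
```

```text
pics
0.0187
scene {'fov_y': 55.533948320009095, 'cx': 325.86318222463865, 'cy': 191.6850224934575, 'R': array([[-0.62124122,  0.78338652,  0.01910251],
       [ 0.49500414,  0.41121273, -0.76542471],
       [-0.6074786 , -0.46605756, -0.64324187]]), 't': array([ 0.2606461 , -0.19456982,  1.29721839])}
top {'fov_y': 56.83516703796142, 'cx': 322.0110302307853, 'cy': 200.99356443087714, 'R': array([[ 0.01549997, -0.99981814,  0.01111022],
       [-0.99616073, -0.01639885, -0.08599352],
       [ 0.08616007, -0.00973467, -0.99623375]]), 't': array([0.03044779, 0.48660359, 1.1330886 ])}
wrist {'fov_y': 65.70646984690485, 'cx': 315.2279381556284, 'cy': 200.14161915455082, 'R': array([[ 0.32372183,  0.94614914, -0.00244432],
       [ 0.91406504, -0.31207518,  0.25902545],
       [ 0.24431389, -0.08608646, -0.9658674 ]]), 't': array([-0.52376327, -0.03337639,  0.3795124 ])}
{'time_s': 0.15, 'joint_positions': array([ 1.09501253e+00,  3.42582321e-01,  1.52475348e+00,  7.04476726e-06,
        1.27542804e+00, -1.45991466e-01]), 'joint_vel': array([-0.00099918, -0.00198352, -0.00177645, -0.00045117,  0.00096619,
        0.00058949]), 'effort': array([ 1.68287726e-03, -4.33911431e+01, -2.46144336e+01, -2.46099253e-04,
        5.79822867e-03,  2.69975982e-05]), 'eef_pos': array([0.16985871, 0.49645797, 0.23079082]), 'ee_rot': array([[-5.42440289e-04,  3.23848186e-01,  9.46108904e-01],
       [-1.03802892e-03,  9.46108351e-01, -3.23848592e-01],
       [-9.99999314e-01, -1.15775692e-03, -1.77043506e-04]]), 'contact_force': array([-0.69517172,  0.54174295, -1.04433753]), 'torque': array([ 0.00138337, -0.02137925, -0.00149254]), 'gripper_width': 0.9998558071674204}
```

View pics/scene0.png

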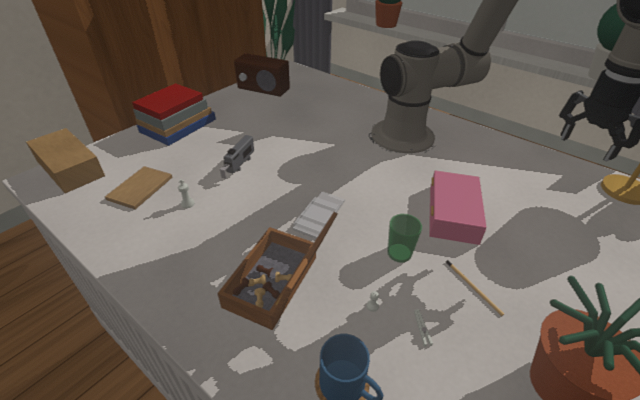

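View pics/top0.png

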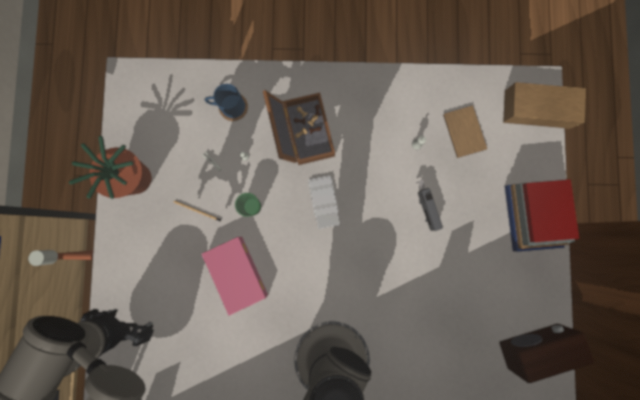

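View pics/wrist0.png

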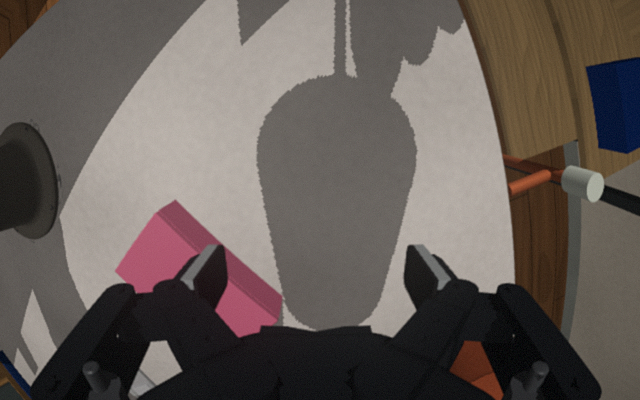

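Run:
```python
import cv2
t=cv2.imread("pics/top0.png"); s=cv2.imread("pics/scene0.png")
cv2.imwrite("pics/c1.png",cv2.resize(t[80:240,250:350],None,fx=5,fy=5,interpolation=cv2.INTER_CUBIC)[:600*2][:800,:])
a=cv2.resize(t[80:240,255:355],(375,600),interpolation=cv2.INTER_CUBIC); b=cv2.resize(t[165:245,400:450],(375,600),interpolation=cv2.INTER_CUBIC)
cv2.imwrite("pics/c1.png",cv2.hconcat([a,b]))
cv2.imwrite("pics/c2.png",cv2.resize(s[125:335,170:350],(514,600),interpolation=cv2.INTER_CUBIC))
```

```text
(no output)
```

View pics/c1.png

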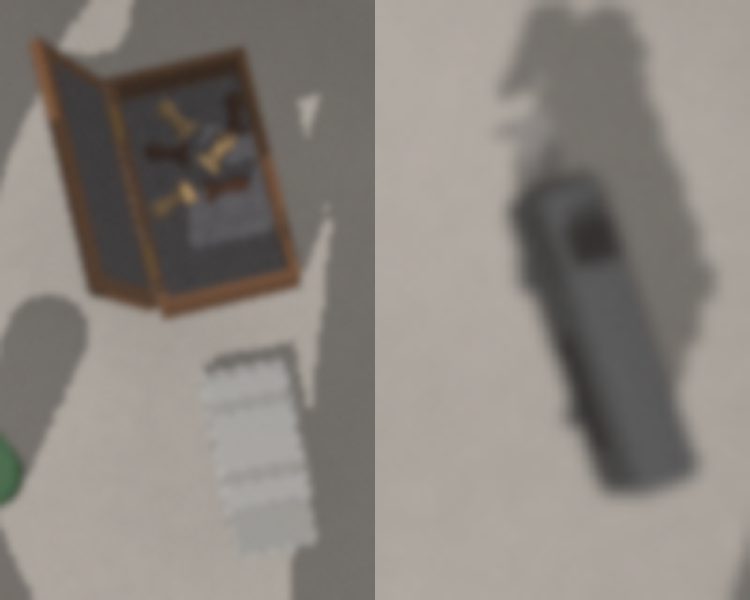

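View pics/c2.png

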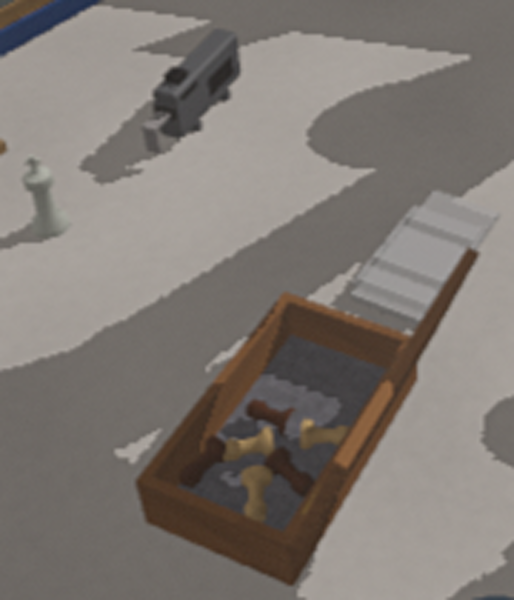

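```bash
cat > h.py <<'E'
import numpy as np
from plant import robot
import cv2
def ray(c,px,fish=False):
    f=200/np.tan(np.radians(c['fov_y']/2)); u=(px[0]-c['cx']); v=(px[1]-c['cy'])
    if fish:
        r=np.hypot(u,v); th=r/f; d=np.array([np.sin(th)*u/max(r,1e-9),np.sin(th)*v/max(r,1e-9),np.cos(th)])
    else: d=np.array([u/f,v/f,1.])
    R=np.array(c['R']); return -R.T@c['t'], R.T@d
def at(c,px,z,fish=False):
    C,d=ray(c,px,fish); return C+d*(z-C[2])/d[2]
def proj(c,X,fish=False):
    f=200/np.tan(np.radians(c['fov_y']/2)); p=np.array(c['R'])@np.array(X)+c['t']
    if fish:
        r=np.hypot(p[0],p[1]); th=np.arctan2(r,p[2]); return np.array([c['cx']+f*th*p[0]/r,c['cy']+f*th*p[1]/r])
    return np.array([c['cx']+f*p[0]/p[2],c['cy']+f*p[1]/p[2]])
E
python3 - <<'E'
from h import *
c=robot.calibration("top")
L=lambda u,v:(255+u/3.75,80+v/3.75)
Rr=lambda u,v:(400+(u-375)/7.5,165+v/7.5)
np.set_printoptions(precision=4,suppress=True)
for n,p,z in [("boxnearL",L(163,306),.05),("boxnearR",L(298,276),.05),("boxfarR",L(242,48),.05),
 ("boxfarL",L(105,80),.05),("blk far L",L(208,362),.02),("blk far R",L(290,350),.02),("base nearL",L(238,555),.008),("base nearR",L(317,543),.008),
 ("slot1L",L(212,408),.02),("slot1R",L(300,395),.02),("slot2L",L(225,478),.02),("slot2R",L(305,468),.02),
 ("blk nearL",L(235,515),.02),("blk nearR",L(312,503),.02),
 ("case top noseL",Rr(530,195),.066),("case nose R",Rr(600,178),.066),("case tailL",Rr(605,490),.066),("case tailR",Rr(692,470),.066),("button",Rr(597,233),.074),
 ("hook",Rr(525,120),.05)]:
    print(n,at(c,p,z))
E
```

```text
boxnearL [0.6037 0.1126 0.05  ]
boxnearR [0.6305 0.0024 0.05  ]
boxfarR [0.8223 0.0515 0.05  ]
boxfarL [0.7927 0.1647 0.05  ]
blk far L [0.5626 0.0757 0.02  ]
blk far R [0.574  0.0071 0.02  ]
base nearL [0.402  0.0479 0.008 ]
base nearR [ 0.413  -0.0181  0.008 ]
slot1L [0.5239 0.0716 0.02  ]
slot1R [ 0.5361 -0.0018  0.02  ]
slot2L [0.4655 0.0598 0.02  ]
slot2R [ 0.4749 -0.0067  0.02  ]
blk nearL [0.4349 0.0509 0.02  ]
blk nearR [ 0.4459 -0.0129  0.02  ]
case top noseL [ 0.5173 -0.2583  0.066 ]
case nose R [ 0.5246 -0.2866  0.066 ]
case tailL [ 0.3995 -0.2874  0.066 ]
case tailR [ 0.408  -0.3223  0.066 ]
button [ 0.5015 -0.2827  0.074 ]
hook [ 0.55   -0.2609  0.05  ]
```

```bash
python3 -m creep '[1,0,-0.0585,0.0693,0,0,0, 1,0,-0.0585,0.0693,0,0,0, 1,0,-0.0585,0.0693,0,0,0, 1,0,-0.0585,0.0693,0,0,0, 1,0,-0.0585,0.0693,0,0,0, 1,0,-0.0585,0.0693,0,0,0, 1,0,-0.0585,0.0693,0,0,0, 1,0,-0.0585,0.0693,0,0,0]'; python3 -m creep '[1,0,-0.0585,0.0693,0,0,0, 1,0,-0.0585,0.0693,0,0,0, 1,0,-0.0585,0.0693,0,0,0, 1,0,-0.0585,0.0693,0,0,0, 1,0,0,0,1,0,0, 1,0,0,0,1,0,0, 1,0,0,0,1,0,0, 1,0,0,0,1,0,0]'
```

```text
time_s: 0.95
eef_pos: [0.3569, 0.1839, 0.2313]
ee_rot: [[0.0, 0.324, 0.946], [0.0, 0.946, -0.324], [-1.0, 0.0, 0.0]]
contact_force: [0.9, 1.9, -0.3]
gripper_width: 0.995
time_s: 1.75
eef_pos: [0.4496, 0.0298, 0.231]
ee_rot: [[-0.001, 0.575, 0.818], [0.0, 0.818, -0.575], [-1.0, -0.0, -0.001]]
contact_force: [0.2, -0.5, -0.1]
gripper_width: 1.002
```

```bash
python3 -m creep '[1,0,0,0,1,0,0, 1,0,0,0,1,0,0, 1,0,0,0,1,0,0, 1,0,0,0,1,0,0, 1,0,0,0,1,0,0, 1,0,0,0,1,0,0, 1,0,0,0,1,0,0, 1,0,0,0,1,0,0]'; python3 -m creep '[1,0,0,0,1,0,0, 1,0,0,0,1,0,0, 1,0,0,0,1,0,0, 1,0,0,0,1,0,0, 1,0,0,0,1,0,0, 1,0,0,0,1,0,0, 1,0,0,0,1,0,0, 1,0,0,0,1,0,0]';python3 -m creep '[1,0,0,0,1,0,0, 1,0,0,0,1,0,0, 1,0,0,0,1,0,0, 1,0,0,0,1,0,0, 1,0,0,0,1,0,0, 1,0,0,0,1,0,0, 1,0,0,0,1,0,0, 1,0,0,0,1,0,0]';python3 -m creep '[1,0,0,0,1,0,0, 1,0,0,0,1,0,0, 1,0,0,0,1,0,0, 1,0,0,0,1,0,0, 1,0,0,0,1,0,0, 1,0,0,0,1,0,0, 1,0,0,0,1,0,0, 1,0,0,0,1,0,0]'
python3 - <<'E'
from h import *
import pickle
c=robot.calibration("wrist"); im=robot.snapshot("wrist")
pickle.dump(c,open("w1.pkl","wb"))
cv2.imwrite("pics/w1.png",im[:,:,::-1]); o=robot.observe(); print(o['time_s'],o['joint_positions'])
E
```

```text
time_s: 2.55
eef_pos: [0.4495, 0.03, 0.2311]
ee_rot: [[-0.001, 0.921, 0.39], [0.0, 0.39, -0.921], [-1.0, -0.0, -0.0]]
contact_force: [-0.1, -0.3, -0.6]
gripper_width: 1.003
time_s: 3.35
eef_pos: [0.4495, 0.03, 0.2311]
ee_rot: [[-0.001, 0.988, -0.157], [0.0, -0.157, -0.988], [-1.0, -0.001, -0.0]]
contact_force: [-0.4, -0.7, -0.8]
gripper_width: 0.994
time_s: 4.15
eef_pos: [0.4495, 0.03, 0.2311]
ee_rot: [[-0.001, 0.754, -0.657], [0.0, -0.657, -0.754], [-1.0, -0.001, 0.0]]
contact_force: [0.1, -0.3, 0.0]
gripper_width: 0.996
time_s: 4.95
eef_pos: [0.4495, 0.03, 0.2311]
ee_rot: [[-0.001, 0.291, -0.957], [0.0, -0.957, -0.291], [-1.0, -0.0, 0.0]]
contact_force: [0.2, -0.7, -0.1]
gripper_width: 1.001
5.0 [-1.03797652e-01  2.06005892e-01  1.71471485e+00  1.24567532e-04
  1.22140617e+00  1.17461178e+00]
```

View pics/w1.png

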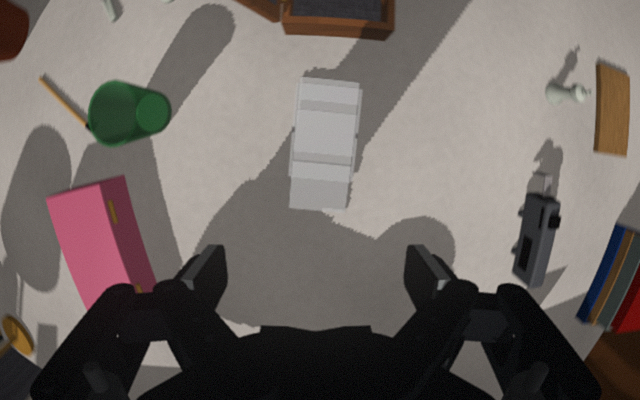

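Run:
```python
import cv2
t=cv2.imread("pics/w1.png")
a=cv2.resize(t[0:220,230:450],(600,600),interpolation=cv2.INTER_CUBIC)
cv2.imwrite("pics/c3.png",a)
b=cv2.resize(t[140:300,490:600],None,fx=3.75,fy=3.75,interpolation=cv2.INTER_CUBIC)
cv2.imwrite("pics/c4.png",b)
```

```text
(no output)
```

View pics/c3.png

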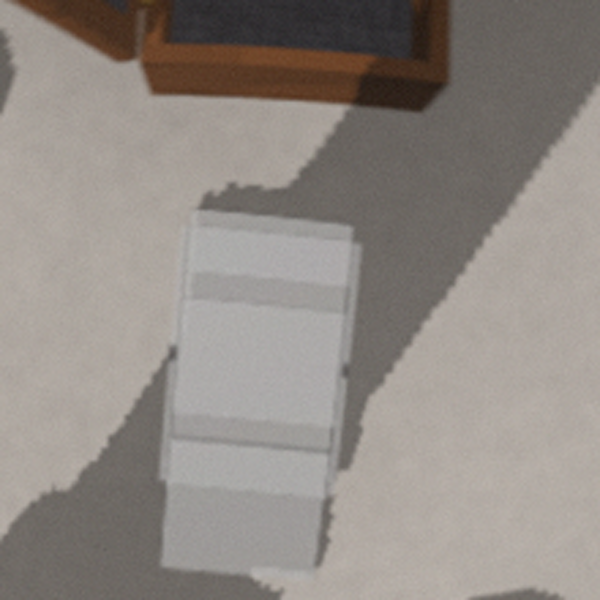

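View pics/c4.png

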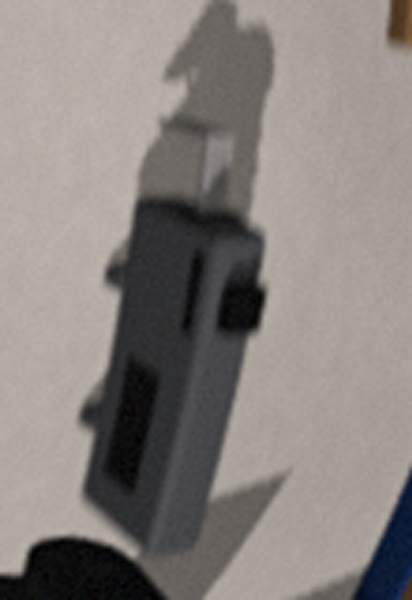

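Run:
```python
from h import *
import pickle
np.set_printoptions(precision=4,suppress=True)
c=pickle.load(open("w1.pkl","rb"))
L=lambda u,v:(230+u/2.727,v/2.727)
P=lambda u,v:(490+u/3.75,140+v/3.75)
def pr(n,a,b,z):
    A=at(c,a,z,1);B=at(c,b,z,1);d=A-B; print(n,A[:2],B[:2],"mid",((A+B)/2)[:2],"len %.4f normal yaw %.1f"%(np.hypot(*d[:2]),np.degrees(np.arctan2(-d[0],d[1]))))
pr("base near",L(162,568),L(313,572),.008)
pr("blk near",L(167,483),L(326,497),.02)
pr("s2 near",L(172,437),L(329,450),.02)
pr("s2 far",L(175,413),L(333,430),.02)
pr("s1 near",L(190,298),L(343,312),.02)
pr("s1 far",L(193,271),L(346,285),.02)
pr("blk far",L(192,226),L(351,243),.02)
pr("base far",L(196,209),L(353,227),.008)
pr("box rim in",L(165,43),L(412,55),.05)
pr("box rim out",L(147,65),L(447,82),.05)
pr("box bottom",L(152,95),L(423,110),.0)
for n,p,z in [("noseR",P(262,235),.066),("noseL",P(200,212),.066),("tailL?",P(150,555),.066),("tailR",P(200,545),.066),("button",P(245,303),.074)]:
    print(n,at(c,p,z,1))
```

```text
base near [0.3981 0.0476] [ 0.4162 -0.0185] mid [0.4072 0.0146] len 0.0686 normal yaw 15.3
blk near [0.4389 0.0559] [ 0.4529 -0.0111] mid [0.4459 0.0224] len 0.0685 normal yaw 11.8
s2 near [0.4586 0.0594] [ 0.4727 -0.0059] mid [0.4656 0.0267] len 0.0668 normal yaw 12.2
s2 far [0.4687 0.061 ] [ 0.4814 -0.0049] mid [0.4751 0.0281] len 0.0671 normal yaw 10.9
s1 near [0.5169 0.0688] [0.5303 0.0064] mid [0.5236 0.0376] len 0.0638 normal yaw 12.1
s1 far [0.5282 0.0709] [0.5416 0.0086] mid [0.5349 0.0398] len 0.0637 normal yaw 12.2
blk far [0.5463 0.0768] [0.5593 0.0119] mid [0.5528 0.0444] len 0.0662 normal yaw 11.3
base far [0.5551 0.0783] [0.5679 0.0119] mid [0.5615 0.0451] len 0.0677 normal yaw 10.9
box rim in [0.6116 0.1064] [0.637  0.0143] mid [0.6243 0.0603] len 0.0956 normal yaw 15.4
box rim out [0.6008 0.1102] [ 0.6311 -0.002 ] mid [0.616  0.0541] len 0.1162 normal yaw 15.1
box bottom [0.6014 0.1131] [ 0.6323 -0.0031] mid [0.6168 0.055 ] len 0.1203 normal yaw 14.9
noseR [ 0.5231 -0.2856  0.066 ]
noseL [ 0.5208 -0.25    0.066 ]
tailL? [ 0.3976 -0.3034  0.066 ]
tailR [ 0.4062 -0.3291  0.066 ]
button [ 0.4987 -0.2819  0.074 ]
```

```bash
python3 -m creep '[1,0,0.09,0.03,0,0,0, 1,0,0.09,0.03,0,0,0, 1,0,0.09,0.03,0,0,0, 1,0,0.09,0.03,0,0,0, 1,0,0.09,0.03,0,0,0, 1,0,0.09,0.03,0,0,0, 1,0,0.09,0.03,0,0,0, 1,0,0,0,0,0,0]'
python3 - <<'E'
from h import *
import pickle
c=robot.calibration("wrist"); im=robot.snapshot("wrist")
pickle.dump(c,open("w2.pkl","wb"))
cv2.imwrite("pics/w2.png",im[:,:,::-1]); o=robot.observe(); print(o['time_s'],o['eef_pos'])
cv2.imwrite("pics/c5.png",cv2.resize(im[30:280,200:450,::-1],(600,600),interpolation=cv2.INTER_CUBIC))
E
```

```text
time_s: 5.8
eef_pos: [0.4412, -0.3071, 0.2305]
ee_rot: [[-0.0, 0.29, -0.957], [-0.001, -0.957, -0.29], [-1.0, 0.001, 0.001]]
contact_force: [0.3, 1.1, -0.8]
gripper_width: 1.003
5.85 [ 0.44131329 -0.30434425  0.23040147]
```

View pics/w2.png

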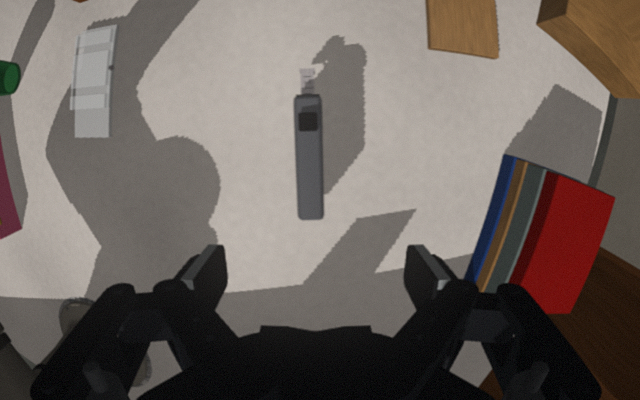

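View pics/c5.png

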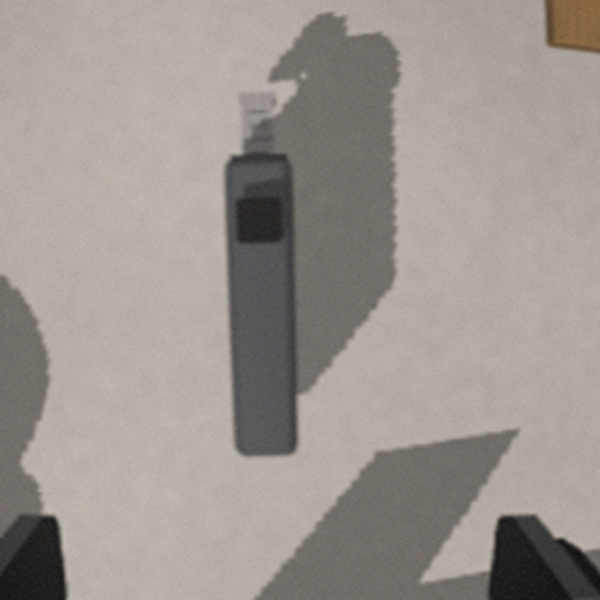

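Run:
```python
from h import *
import pickle
np.set_printoptions(precision=4,suppress=True)
c=pickle.load(open("w2.pkl","rb"))
L=lambda u,v:(200+u/2.4,30+v/2.4)
pts=[at(c,L(*p),.066,1)[:2] for p in [(226,160),(291,158),(236,455),(297,453)]]
print(np.array(pts)); n=(pts[0]+pts[1])/2; t=(pts[2]+pts[3])/2
d=n-t; print("len",np.hypot(*d),"yaw",np.degrees(np.arctan2(d[1],d[0])),"centre",(n+t)/2)
b=at(c,L(259,220),.074,1)[:2]; u=d/np.hypot(*d); print("btn",b,"centre from btn",b-.038*u)
C=-np.array(c['R']).T@c['t'];print(C)
c=robot.calibration("wrist");print(-np.array(c['R']).T@c['t'])
o=robot.observe(); print(o['eef_pos'],o['ee_rot'])
```

```text
[[ 0.5185 -0.2625]
 [ 0.5268 -0.2876]
 [ 0.3988 -0.3018]
 [ 0.4074 -0.3271]]
len 0.12589970658826216 yaw 18.240254413009733 centre [ 0.4629 -0.2947]
btn [ 0.4986 -0.2827] centre from btn [ 0.4625 -0.2946]
[ 0.5029 -0.2879  0.3736]
[ 0.503  -0.2853  0.3736]
[ 0.4413 -0.3043  0.2304] [[-0.0008  0.2913 -0.9566]
 [ 0.0006 -0.9566 -0.2913]
 [-1.     -0.0009  0.0006]]
```

Run:
```python
from h import *
import pickle
c=robot.calibration("wrist"); im=robot.snapshot("wrist")
pickle.dump(c,open("w3.pkl","wb"))
g=im[30:280,200:450]
cv2.imwrite("pics/c6.png",cv2.resize(g[:,:,::-1],(600,600),interpolation=cv2.INTER_CUBIC))
# auto segmentation: dark pixels in case region
hsv=im.max(2).astype(int); m=np.zeros(im.shape[:2],np.uint8); m[80:230,285:335]=(hsv[80:230,285:335]<90)
n,l,s,ce=cv2.connectedComponentsWithStats(m); k=1+np.argmax(s[1:,4]); print(s[k])
pts=np.column_stack(np.nonzero(l==k))[:,::-1]
W=np.array([at(c,p,.066,1)[:2] for p in pts]).astype(np.float32)
(cx,cy),(w,h),a=cv2.minAreaRect(W*1000); print(cx,cy,w,h,a)
```

```text
[ 298   94   29  125 2412]
465.38409423828125 -294.12237548828125 127.10956573486328 26.85184097290039 18.329837799072266
```

View pics/c6.png

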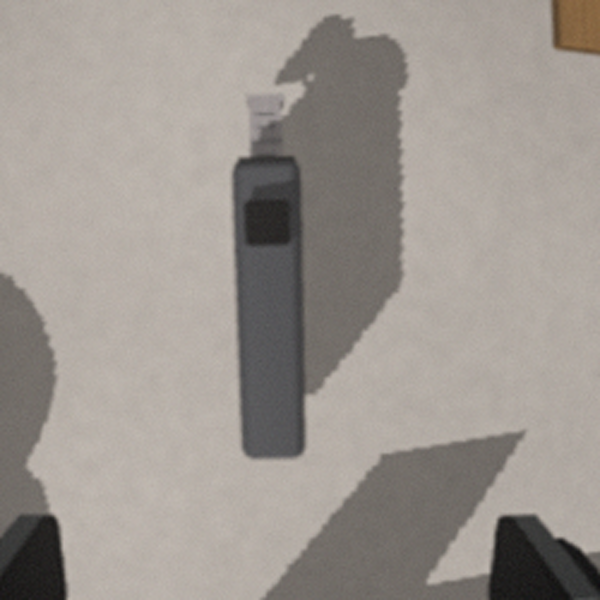

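```bash
python3 -m creep '[1,0,-0.006,-0.05,-0.35,0,0, 1,0.06,0,0,0,0,0, 1,0.08,0,0,0,0,0, 1,0.08,0,0,0,0,0, 1,0.08,0,0,0,0,0, 1,0.07,0,0,0,0,0, 1,0.045,0,0,0,0,0, 1,0,0,0,0,0,0]'
python3 - <<'E'
from h import *
im=robot.snapshot("wrist");cv2.imwrite("pics/w4.png",im[:,:,::-1])
im=robot.snapshot("scene");cv2.imwrite("pics/s4.png",cv2.resize(im[80:240,150:330,::-1],None,fx=3,fy=3))
E
```

```text
time_s: 6.7
eef_pos: [0.4635, -0.2886, 0.021]
ee_rot: [[-0.005, 0.32, -0.948], [0.005, -0.948, -0.32], [-1.0, -0.006, 0.003]]
contact_force: [0.0, 0.3, -0.3]
gripper_width: 1.002
```

View pics/w4.png

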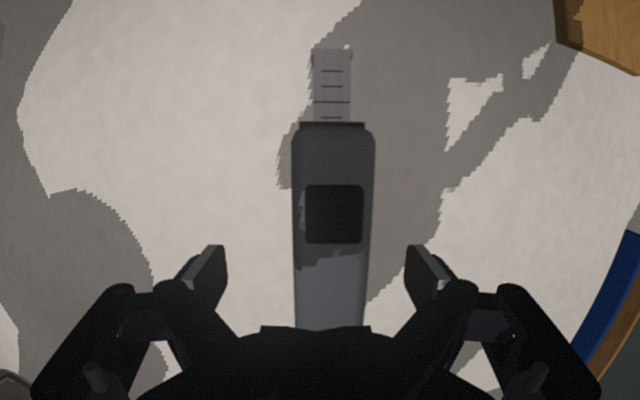

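View pics/s4.png

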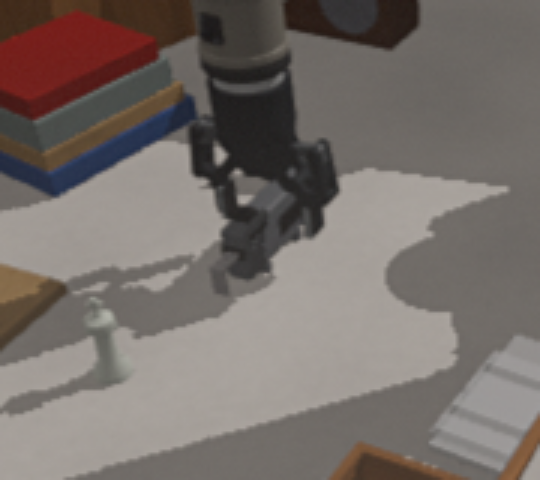

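```bash
python3 -m creep '[1,0,0.011,0,0,0,0, 1,0,0,0,0,0,0, 1,0,0,0,0,0,0]'
python3 - <<'E'
from h import *
im=robot.snapshot("wrist");cv2.imwrite("pics/w5.png",im[100:400,150:500,::-1])
E
```

```text
time_s: 7.1
eef_pos: [0.4674, -0.2975, 0.025]
ee_rot: [[0.002, 0.317, -0.948], [-0.001, -0.948, -0.317], [-1.0, 0.002, -0.001]]
contact_force: [0.2, 1.0, 0.5]
gripper_width: 0.999
```

View pics/w5.png

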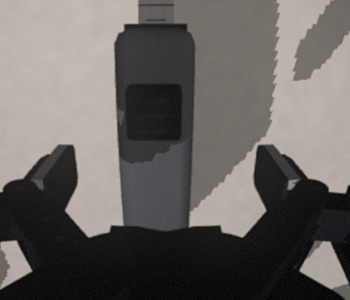

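```bash
python3 -m creep '[1,0,-0.006,0,0,0,0, 1,0.002,0,0,0,0,0, 0,0,0,0,0,0,0, 0,0,0,0,0,0,0, 0,0,0,0,0,0,0, 0,0,0,0,0,0,0, 0,0,0,0,0,0,0, 0,0,0,0,0,0,0]'
python3 - <<'E'
from h import *
im=robot.snapshot("wrist");cv2.imwrite("pics/w6.png",im[:,:,::-1])
o=robot.observe();print(o['eef_pos'],o['contact_force'],o['gripper_width'])
E
```

```text
time_s: 7.95
eef_pos: [0.4659, -0.2941, 0.0229]
ee_rot: [[0.0, 0.317, -0.948], [-0.0, -0.948, -0.317], [-1.0, 0.0, -0.0]]
contact_force: [-0.3, -0.5, 1.0]
gripper_width: 0.321
[ 0.46590529 -0.29416018  0.02288746] [-0.85963485  0.34422949  1.75360534] 0.3210523402269238
```

View pics/w6.png

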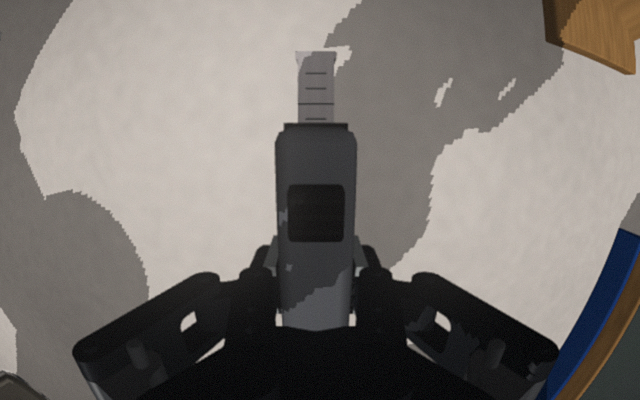

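Run:
```python
from h import *
np.set_printoptions(precision=4,suppress=True)
c=robot.calibration("wrist");o=robot.observe();T=o['eef_pos'];R=o['ee_rot']
for n,p,z in [("btn",(316,213),.074),("btn front",(316,185),.074),("btn back",(316,241),.074),("nose top",(316,127),.066),("noseL",(275,135),.066),("noseR",(357,135),.066),("rule tip",(315,52),.0445)]:
    w=at(c,p,z,1); print(n,w,"along case x %.4f  case y %.4f"%((w-T)@-R[:,2],(w-T)@-R[:,1]))
```

```text
btn [ 0.4998 -0.2828  0.074 ] along case x 0.0357  case y 0.0000
btn front [ 0.5082 -0.28    0.074 ] along case x 0.0446  case y 0.0000
btn back [ 0.4908 -0.2858  0.074 ] along case x 0.0263  case y 0.0000
nose top [ 0.5247 -0.2745  0.066 ] along case x 0.0620  case y 0.0000
noseL [ 0.5181 -0.2627  0.066 ] along case x 0.0595  case y 0.0132
noseR [ 0.5265 -0.2878  0.066 ] along case x 0.0595  case y -0.0132
rule tip [ 0.5524 -0.2649  0.0445] along case x 0.0913  case y 0.0003
```

```bash
python3 -m creep '[0,-0.04,0,0,0,0,0, 0,-0.08,0,0,0,0,0, 0,-0.08,0,0,0.95,0,0, 0,0,0,0,0.95,0,0, 0,0,-0.04,-0.02,0,0,0, 0,0,-0.07,-0.03,0,0,0, 0,0,-0.07,-0.03,0,0,0, 0,0,-0.07,-0.03,0,0,0]';  python3 -m creep '[0,0,-0.07,-0.03,0,0,0, 0,0,-0.07,-0.03,0,0,0, 0,0,-0.07,-0.03,0,0,0, 0,0,-0.07,-0.03,0,0,0, 0,0,-0.06,-0.026,0,0,0, 0,0,-0.03,-0.015,0,0,0, 0,0,0,0,0,0,0, 0,0,0,0,0,0,0]'
python3 - <<'E'
from h import *
import pickle
np.set_printoptions(precision=4,suppress=True)
c=robot.calibration("wrist");im=robot.snapshot("wrist");cv2.imwrite("pics/w7.png",im[:,:,::-1])
pickle.dump(c,open("w7.pkl","wb"))
o=robot.observe();print(o['eef_pos'],o['ee_rot'],o['contact_force'],o['gripper_width'])
E
```

```text
time_s: 8.8
eef_pos: [0.4956, -0.1595, 0.1219]
ee_rot: [[-0.002, 0.188, -0.982], [0.001, -0.982, -0.188], [-1.0, -0.001, 0.002]]
contact_force: [1.1, -0.4, -4.7]
gripper_width: 0.321
time_s: 9.6
eef_pos: [0.5396, 0.036, 0.122]
ee_rot: [[-0.002, 0.19, -0.982], [-0.0, -0.982, -0.19], [-1.0, -0.0, 0.002]]
contact_force: [-0.9, -0.2, -4.7]
gripper_width: 0.322
[0.5396 0.0354 0.1222] [[-0.0015  0.1892 -0.9819]
 [-0.0002 -0.9819 -0.1892]
 [-1.     -0.0001  0.0015]] [ 0.2958 -1.0861 -4.2435] 0.31996960729317625
```

View pics/w7.png

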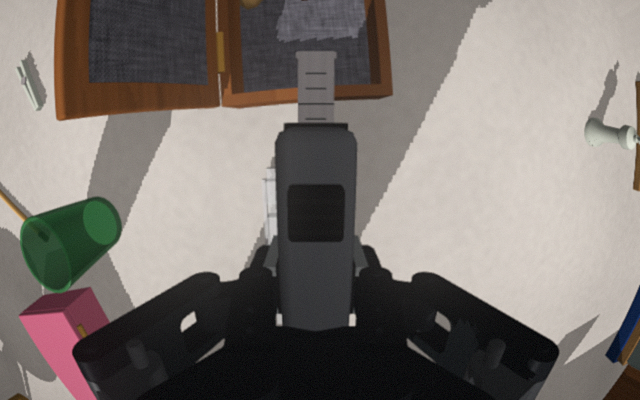

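Run:
```python
import cv2
t=cv2.imread("pics/w7.png")
cv2.imwrite("pics/c7.png",cv2.resize(t[60:140,200:410],None,fx=3.8,fy=3.8,interpolation=cv2.INTER_CUBIC))
```

```text
(no output)
```

View pics/c7.png

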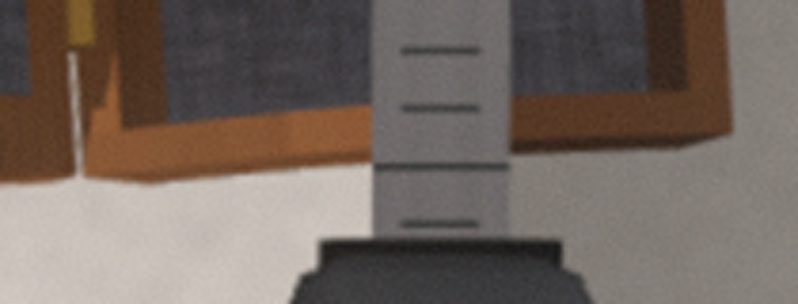

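Run:
```python
from h import *
import pickle
np.set_printoptions(precision=4,suppress=True)
c=pickle.load(open("w7.pkl","rb"))
L=lambda u,v:(200+u/3.8,60+v/3.8)
T=np.array([.5396,.0354,.1222]);ax=np.array([.9819,.1892,0])
def g(n,a,b,z):
    A=at(c,L(*a),z,1);B=at(c,L(*b),z,1); yaw=np.degrees(np.arctan2(-(A-B)[0],(A-B)[1]))
    nn=np.array([np.cos(np.radians(yaw)),np.sin(np.radians(yaw)),0]); s=((A-T)@nn)/(ax@nn)
    print(n,A[:2],B[:2],"yaw %.1f  s from TCP along axis %.4f (case x %.4f)"%(yaw,s,s+.0028))
g("in",(125,128),(690,90),.05)
g("out",(85,177),(732,132),.05)
```

```text
in [0.6109 0.1084] [0.637 0.008] yaw 14.6  s from TCP along axis 0.0876 (case x 0.0904)
out [0.6008 0.1145] [ 0.6312 -0.0013] yaw 14.7  s from TCP along axis 0.0795 (case x 0.0823)
```

```bash
python3 -m creep '[0,0,-0.01,-0.016,0,0,0, 0,0,0,0,0,0,0, 0,0.03,0,0,0,0,0, 0,0.03,0,0,0,0,0, 0,0.024,0,0,0,0,0, 0,0,0,0,0,0,0, 0,0,0,0,0,0,0]'
python3 - <<'E'
from h import *
import pickle
np.set_printoptions(precision=4,suppress=True)
c=robot.calibration("wrist");im=robot.snapshot("wrist");cv2.imwrite("pics/w8.png",cv2.resize(im[:250,150:480,::-1],None,fx=2,fy=2,interpolation=cv2.INTER_CUBIC))
pickle.dump(c,open("w8.pkl","wb"))
o=robot.observe();print(o['time_s'],o['eef_pos'],o['contact_force'],o['gripper_width'])
E
```

```text
time_s: 10.35
eef_pos: [0.5473, 0.0421, 0.0809]
ee_rot: [[-0.0, 0.189, -0.982], [0.0, -0.982, -0.189], [-1.0, -0.0, 0.0]]
contact_force: [-0.7, 0.2, -3.5]
gripper_width: 0.316
10.4 [0.5476 0.0422 0.0813] [ 0.1724 -0.0082 -3.7573] 0.3233075442618694
```

View pics/w8.png

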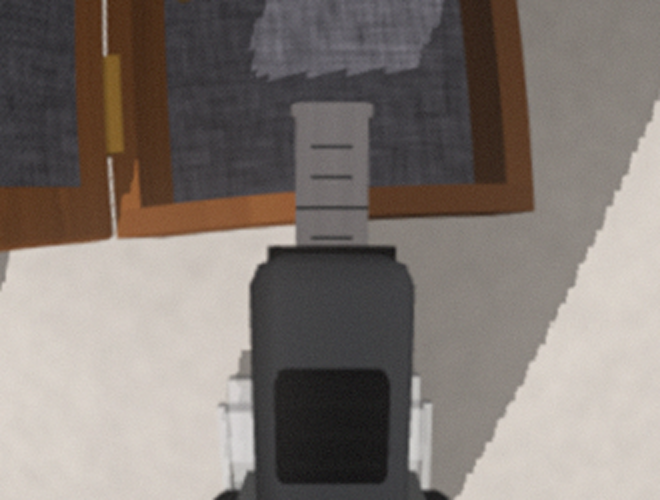

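```bash
python3 -m creep '[0,0.02,0,0,0,0,0, 0,0.02,0,0,0,0,0, 0,0.02,0,0,0,0,0, 0,0,0,0,0,0,0, 0,0,0,0,0,0,0]'
python3 - <<'E'
from h import *
import pickle
np.set_printoptions(precision=4,suppress=True)
c=robot.calibration("wrist");im=robot.snapshot("wrist");cv2.imwrite("pics/w9.png",cv2.resize(im[:250,150:480,::-1],None,fx=2,fy=2,interpolation=cv2.INTER_CUBIC))
im=robot.snapshot("scene");cv2.imwrite("pics/s9.png",cv2.resize(im[130:340,200:360,::-1],None,fx=2.8,fy=2.8,interpolation=cv2.INTER_CUBIC))
o=robot.observe();print(o['time_s'],o['eef_pos'],o['contact_force'],o['gripper_width'])
E
```

```text
time_s: 10.9
eef_pos: [0.5469, 0.0424, 0.0503]
ee_rot: [[-0.001, 0.189, -0.982], [0.0, -0.982, -0.189], [-1.0, -0.0, 0.001]]
contact_force: [-0.4, 0.3, -4.2]
gripper_width: 0.319
11.0 [0.5474 0.0424 0.051 ] [-0.2233 -0.1771 -4.441 ] 0.32365234893504086
```

View pics/w9.png

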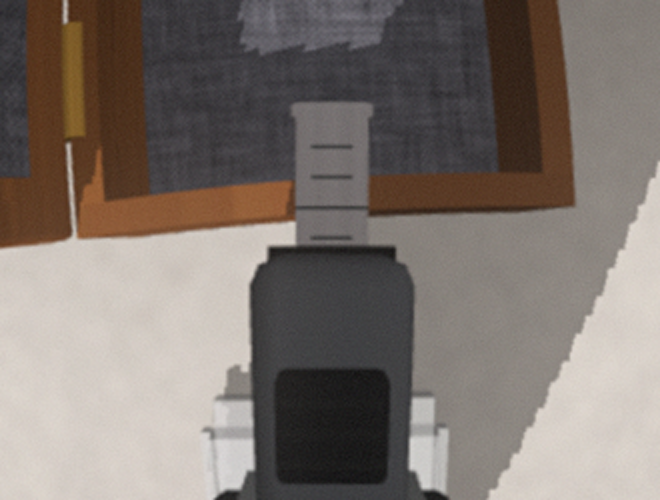

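View pics/s9.png

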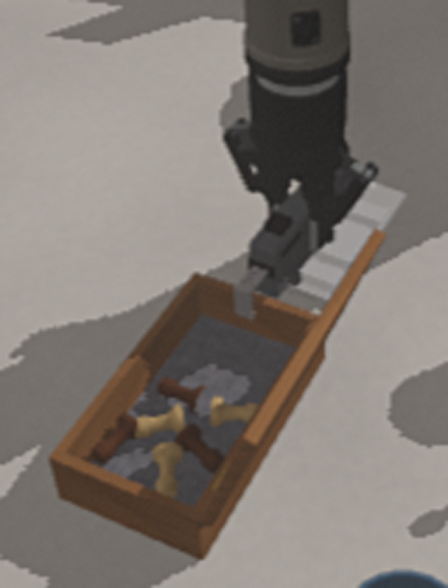

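```bash
python3 -m creep '[0,0.01,0,0,0,0,0, 0,0,0,0.008,0,0,0, 0,0,0,0.01,0,0,0, 0,0,0,0.01,0,0,0, 0,0,0,0,0,0,0]'; python3 -m creep '[0,0,0,0.01,0,0,0, 0,0,0,0.01,0,0,0, 0,0,0,0.01,0,0,0, 0,0,0,0.01,0,0,0, 0,0,0,0.01,0,0,0, 0,0,0,0,0,0,0, 0,0,0,0,0,0,0]'
python3 - <<'E'
from h import *
np.set_printoptions(precision=4,suppress=True)
im=robot.snapshot("wrist");cv2.imwrite("pics/w10.png",cv2.resize(im[:250,150:480,::-1],None,fx=2,fy=2,interpolation=cv2.INTER_CUBIC))
o=robot.observe();print(o['time_s'],o['eef_pos'],o['contact_force'],o['torque'],o['gripper_width'])
E
```

```text
time_s: 11.5
eef_pos: [0.5333, 0.0396, 0.0461]
ee_rot: [[0.001, 0.189, -0.982], [0.0, -0.982, -0.189], [-1.0, 0.0, -0.001]]
contact_force: [3.7, -0.2, -6.3]
gripper_width: 0.317
time_s: 12.2
eef_pos: [0.5091, 0.035, 0.046]
ee_rot: [[0.001, 0.189, -0.982], [0.0, -0.982, -0.189], [-1.0, 0.0, -0.001]]
contact_force: [3.9, 0.4, -4.3]
gripper_width: 0.321
12.25 [0.5092 0.035  0.046 ] [ 2.7125 -0.3262 -4.0248] [ 0.0552 -0.7015 -0.0526] 0.31885300874495703
```

View pics/w10.png

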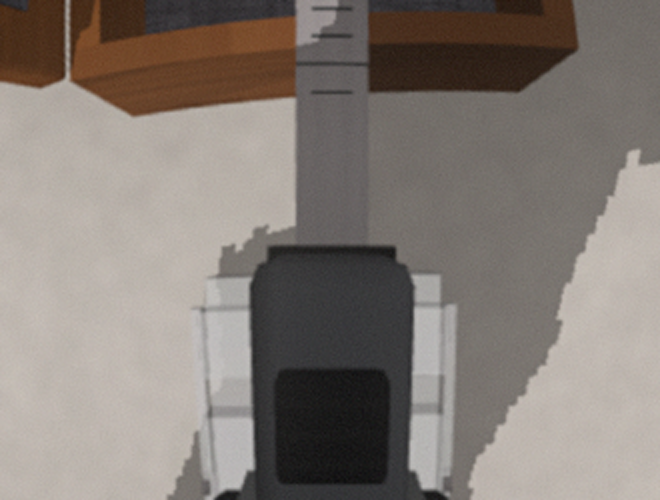

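Run:
```python
from h import *
np.set_printoptions(precision=4,suppress=True)
c=robot.calibration("wrist");o=robot.observe();T=o['eef_pos'];R=o['ee_rot']
for n,p in [("Lfar",(226,378)),("Lnear",(226,412)),("Rfar",(428,375)),("Rnear",(428,408)),("blkfarL",(210,307)),("blkfarR",(440,306))]:
    w=at(c,(150+p[0]/2,p[1]/2),.02,1); print(n,w[:2],"case x %.4f y %.4f"%((w-T)@-R[:,2]+.0028,(w-T)@-R[:,1]))
```

```text
Lfar [0.5289 0.0689] case x 0.0285 y 0.0296
Lnear [0.519  0.0674] case x 0.0185 y 0.0300
Rfar [0.5405 0.013 ] case x 0.0294 y -0.0275
Rnear [0.5311 0.0108] case x 0.0197 y -0.0279
blkfarL [0.548  0.0765] case x 0.0488 y 0.0334
blkfarR [0.5603 0.014 ] case x 0.0490 y -0.0302
```

```bash
python3 -m creep '[0,0.002,0,0,0,0,0, 0,0.002,0,0,0,0,0, 0,0,0,0,0,0,0]'; python3 -m creep '[0,0.002,0,0,0,0,0, 0,0,0,0,0,0,0]'; python3 -m creep '[0,0.002,0,0,0,0,0, 0,0,0,0,0,0,0]'
```

```text
time_s: 12.55
eef_pos: [0.5089, 0.0351, 0.0437]
ee_rot: [[-0.0, 0.189, -0.982], [0.0, -0.982, -0.189], [-1.0, -0.0, 0.0]]
contact_force: [3.1, 0.3, -2.4]
gripper_width: 0.316
time_s: 12.75
eef_pos: [0.5091, 0.0351, 0.0429]
ee_rot: [[0.0, 0.189, -0.982], [0.0, -0.982, -0.189], [-1.0, -0.0, -0.0]]
contact_force: [4.5, 2.0, -1.6]
gripper_width: 0.323
time_s: 12.95
eef_pos: [0.5091, 0.0351, 0.0428]
ee_rot: [[0.001, 0.189, -0.982], [0.0, -0.982, -0.189], [-1.0, 0.0, -0.001]]
contact_force: [1.9, 2.2, 8.0]
gripper_width: 0.316
```

```bash
python3 -m creep '[0,-0.001,0,0.002,0,0,0, 0,0,0,0.002,0,0,0, 0,0,0,0,0,0,0]'; python3 -m creep '[0,0,0,0.002,0,0,0, 0,0,0,0,0,0,0]'; python3 -m creep '[0,0,0,0.002,0,0,0, 0,0,0,0,0,0,0]'
```

```text
time_s: 13.25
eef_pos: [0.5078, 0.0347, 0.0428]
ee_rot: [[0.002, 0.189, -0.982], [0.0, -0.982, -0.189], [-1.0, 0.0, -0.002]]
contact_force: [5.1, 3.4, 1.0]
gripper_width: 0.321
time_s: 13.45
eef_pos: [0.507, 0.0345, 0.0428]
ee_rot: [[0.003, 0.189, -0.982], [0.0, -0.982, -0.189], [-1.0, 0.0, -0.003]]
contact_force: [5.9, 2.8, 0.2]
gripper_width: 0.324
time_s: 13.65
eef_pos: [0.506, 0.0343, 0.0428]
ee_rot: [[0.003, 0.189, -0.982], [0.0, -0.982, -0.189], [-1.0, 0.0, -0.003]]
contact_force: [5.3, 2.2, 1.1]
gripper_width: 0.319
```

```bash
python3 -m creep '[0,0,0,0.002,0,0,0, 0,0,0,0,0,0,0]'; python3 -m creep '[0,0,0,0.002,0,0,0, 0,0,0,0,0,0,0]'; python3 -m creep '[0,0,0,0.002,0,0,0, 0,0,0,0,0,0,0]'
```

```text
time_s: 13.85
eef_pos: [0.5039, 0.0341, 0.0422]
ee_rot: [[0.0, 0.189, -0.982], [0.0, -0.982, -0.189], [-1.0, -0.0, -0.0]]
contact_force: [3.5, 0.7, -2.7]
gripper_width: 0.32
time_s: 14.05
eef_pos: [0.5027, 0.0338, 0.0421]
ee_rot: [[-0.0, 0.189, -0.982], [0.0, -0.982, -0.189], [-1.0, -0.0, 0.0]]
contact_force: [3.6, 0.2, -3.0]
gripper_width: 0.319
time_s: 14.25
eef_pos: [0.502, 0.0337, 0.0422]
ee_rot: [[0.0, 0.189, -0.982], [0.0, -0.982, -0.189], [-1.0, -0.0, -0.0]]
contact_force: [4.3, 2.4, -3.3]
gripper_width: 0.323
```

```bash
python3 -m creep '[0,0.002,0,-0.002,0,0,0, 0,0.002,0,0,0,0,0, 0,0,0,0,0,0,0]'; python3 -m creep '[0,0.004,0,0,0,0,0, 0,0.004,0,0,0,0,0, 0,0,0,0,0,0,0]'
```

```text
time_s: 14.55
eef_pos: [0.5029, 0.0338, 0.0401]
ee_rot: [[-0.0, 0.189, -0.982], [0.0, -0.982, -0.189], [-1.0, -0.0, 0.0]]
contact_force: [3.1, 0.8, -3.6]
gripper_width: 0.32
time_s: 14.85
eef_pos: [0.5027, 0.0338, 0.0359]
ee_rot: [[-0.001, 0.189, -0.982], [0.0, -0.982, -0.189], [-1.0, -0.0, 0.001]]
contact_force: [3.3, 0.7, -3.0]
gripper_width: 0.321
```

Sliding into the slots with no resistance; 3 mm to go.

```bash
python3 -m creep '[0,0.003,0,0,0,0,0, 0,0.002,0,0,0,0,0, 0,0,0,0,0,0,0]'; python3 -m creep '[0,0.001,0,0,0,0,0, 0,0,0,0,0,0,0]';python3 -m creep '[0,0.001,0,0,0,0,0, 0,0,0,0,0,0,0]'
```

```text
time_s: 15.15
eef_pos: [0.5028, 0.0338, 0.0336]
ee_rot: [[-0.0, 0.189, -0.982], [0.0, -0.982, -0.189], [-1.0, -0.0, 0.0]]
contact_force: [4.3, 2.0, -2.6]
gripper_width: 0.325
time_s: 15.35
eef_pos: [0.5029, 0.0339, 0.0333]
ee_rot: [[-0.0, 0.189, -0.982], [0.0, -0.982, -0.189], [-1.0, -0.0, 0.0]]
contact_force: [3.1, 0.7, -3.0]
gripper_width: 0.322
time_s: 15.55
eef_pos: [0.5031, 0.0339, 0.0329]
ee_rot: [[0.0, 0.189, -0.982], [0.0, -0.982, -0.189], [-1.0, 0.0, -0.0]]
contact_force: [3.8, 0.5, -1.0]
gripper_width: 0.32
```

```bash
python3 -m creep '[0,0.0006,0,-0.002,0,0,0, 0,0,0,0,0,0,0]'; python3 -m creep '[0,0,0,-0.001,0,0,0, 0,0,0,0,0,0,0]'
```

```text
time_s: 15.75
eef_pos: [0.5033, 0.0339, 0.0328]
ee_rot: [[-0.001, 0.189, -0.982], [-0.0, -0.982, -0.189], [-1.0, -0.0, 0.001]]
contact_force: [-0.9, 0.1, 4.6]
gripper_width: 0.321
time_s: 15.95
eef_pos: [0.5039, 0.0341, 0.0328]
ee_rot: [[-0.001, 0.189, -0.982], [-0.0, -0.982, -0.189], [-1.0, -0.0, 0.001]]
contact_force: [0.5, 0.2, 5.1]
gripper_width: 0.32
```

```bash
python3 -m creep '[0.4,0,0,0,0,0,0, 0.6,0,0,0,0,0,0, 0.7,0,0,0,0,0,0, 0.7,0,0,0,0,0,0, 0.7,0,0,0,0,0,0]'
python3 - <<'E'
from h import *
np.set_printoptions(precision=4,suppress=True)
c=robot.calibration("wrist");im=robot.snapshot("wrist");cv2.imwrite("pics/w11.png",im[:,:,::-1])
o=robot.observe();T=o['eef_pos'];R=o['ee_rot'];print(o['time_s'],T,o['contact_force'],o['gripper_width'])
E
```

```text
time_s: 16.45
eef_pos: [0.5043, 0.0341, 0.0324]
ee_rot: [[-0.0, 0.189, -0.982], [0.0, -0.982, -0.189], [-1.0, -0.0, 0.0]]
contact_force: [-0.1, 0.1, -0.1]
gripper_width: 0.7
16.5 [0.5043 0.0341 0.0324] [ 0.4452 -0.2145  0.2037] 0.6964171399598249
```

View pics/w11.png

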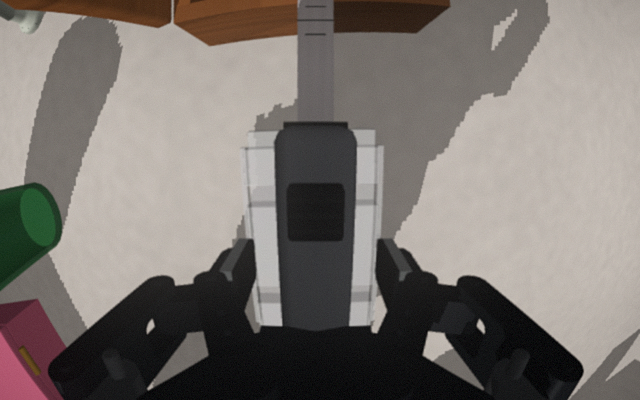

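```bash
python3 -m creep '[0.7,-0.06,0,0,0,0,0, 0.7,-0.06,0,0,0,0,0, 0.5,-0.05,0,0,0,0,0, 0,0,0,-0.035,0,0,0, 0,0,0,-0.035,0,0,0, 0,0,0,0,0,0,0, 0,0,0,0,0,0,0, 0,0,0,0,0,0,0]'
python3 - <<'E'
from h import *
np.set_printoptions(precision=4,suppress=True)
c=robot.calibration("wrist");im=robot.snapshot("wrist");cv2.imwrite("pics/w12.png",im[:,:,::-1])
o=robot.observe();T=o['eef_pos'];R=o['ee_rot'];print(o['time_s'],T,o['contact_force'],o['gripper_width'])
im=robot.snapshot("scene");cv2.imwrite("pics/s12.png",cv2.resize(im[100:340,200:400,::-1],None,fx=2.5,fy=2.5,interpolation=cv2.INTER_CUBIC))
E
```

```text
time_s: 17.3
eef_pos: [0.5377, 0.0407, 0.1171]
ee_rot: [[-0.002, 0.189, -0.982], [0.0, -0.982, -0.189], [-1.0, -0.0, 0.002]]
contact_force: [-0.6, -0.2, -0.0]
gripper_width: -0.0
17.35 [0.5379 0.0407 0.1172] [0.7189 0.529  0.6253] 0.0026931010514908565
```

View pics/w12.png

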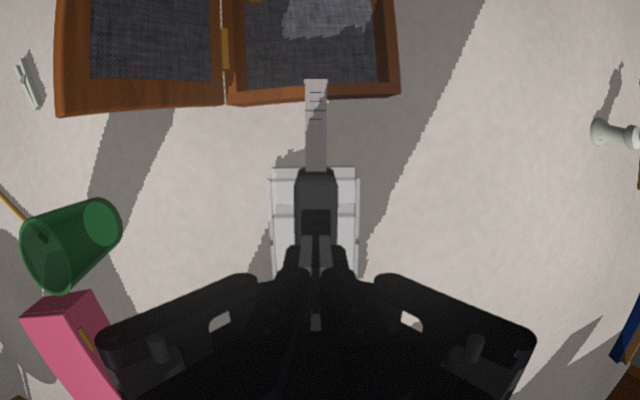

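View pics/s12.png

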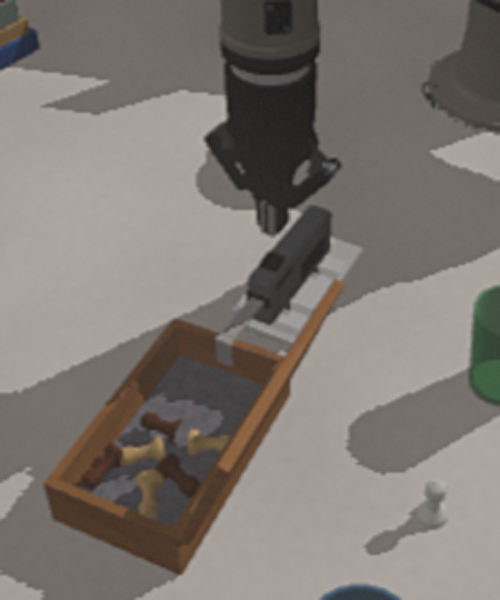

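Run:
```python
from h import *
c=robot.calibration("wrist");o=robot.observe();T=o['eef_pos'];R=o['ee_rot']
for n,p,z in [("btn front",(316,209),.084),("btnback?",(316,236),.084),("L",(301,215),.084),("R",(331,215),.084),("nose",(316,170),.076),("blkfar",(316,180),.02)]:
    w=at(c,p,z,1); print(n,"along case x from TCP %.4f y %.4f"%((w-T)@-R[:,2],(w-T)@-R[:,1]))
```

```text
btn front along case x from TCP 0.0118 y -0.0005
btnback? along case x from TCP -0.0055 y -0.0005
L along case x from TCP 0.0080 y 0.0085
R along case x from TCP 0.0080 y -0.0094
nose along case x from TCP 0.0339 y -0.0005
blkfar along case x from TCP 0.0166 y -0.0007
```

```bash
python3 -m creep '[0,0.02,0,-0.005,0,0,0, 0,0.02,0,0,0,0,0, 0,0.018,0,0,0,0,0, 0,0,0,0,0,0,0, 0,0,0,0,0,0,0]'; python3 -m creep '[0,0.003,0,0,0,0,0, 0,0.002,0,0,0,0,0, 0,0,0,0,0,0,0]'
```

```text
time_s: 17.9
eef_pos: [0.541, 0.0412, 0.088]
ee_rot: [[-0.001, 0.189, -0.982], [0.0, -0.982, -0.189], [-1.0, -0.0, 0.001]]
contact_force: [-0.2, -0.1, 0.0]
gripper_width: -0.001
time_s: 18.2
eef_pos: [0.5413, 0.0412, 0.0861]
ee_rot: [[0.0, 0.189, -0.982], [0.0, -0.982, -0.189], [-1.0, -0.0, -0.0]]
contact_force: [-0.1, 0.4, 0.9]
gripper_width: -0.002
```

```bash
python3 -m creep '[0,0.002,0,0,0,0,0, 0,0.002,0,0,0,0,0, 0,0,0,0,0,0,0]'; python3 -m creep '[0,0.002,0,0,0,0,0, 0,0,0,0,0,0,0]'; python3 -m creep '[0,0.002,0,0,0,0,0, 0,0,0,0,0,0,0]'
```

```text
time_s: 18.5
eef_pos: [0.5413, 0.0412, 0.084]
ee_rot: [[0.0, 0.189, -0.982], [0.0, -0.982, -0.189], [-1.0, -0.0, -0.0]]
contact_force: [-1.0, 0.1, 0.9]
gripper_width: -0.002
time_s: 18.7
eef_pos: [0.5413, 0.0412, 0.0833]
ee_rot: [[0.0, 0.189, -0.982], [0.0, -0.982, -0.189], [-1.0, 0.0, -0.0]]
contact_force: [-1.2, 0.3, 2.9]
gripper_width: -0.001
time_s: 18.9
eef_pos: [0.5413, 0.0412, 0.0821]
ee_rot: [[0.0, 0.189, -0.982], [0.0, -0.982, -0.189], [-1.0, 0.0, -0.0]]
contact_force: [-1.5, 0.8, 5.3]
gripper_width: 0.0
```

Button found at about z = 0.084, and moving at about 5 N. Continue.

```bash
python3 -m creep '[0,0.002,0,0,0,0,0, 0,0,0,0,0,0,0]'; python3 -m creep '[0,0.002,0,0,0,0,0, 0,0,0,0,0,0,0]'; python3 -m creep '[0,0.002,0,0,0,0,0, 0,0,0,0,0,0,0]'
```

```text
time_s: 19.1
eef_pos: [0.5413, 0.0412, 0.081]
ee_rot: [[0.0, 0.189, -0.982], [0.0, -0.982, -0.189], [-1.0, -0.0, -0.0]]
contact_force: [-1.2, 0.4, 4.2]
gripper_width: 0.0
time_s: 19.3
eef_pos: [0.5413, 0.0412, 0.0799]
ee_rot: [[0.0, 0.189, -0.982], [0.0, -0.982, -0.189], [-1.0, -0.0, -0.0]]
contact_force: [-0.6, -0.7, 2.9]
gripper_width: 0.0
time_s: 19.5
eef_pos: [0.5414, 0.0412, 0.0793]
ee_rot: [[0.0, 0.189, -0.982], [0.0, -0.982, -0.189], [-1.0, 0.0, -0.0]]
contact_force: [-1.7, -0.1, 6.9]
gripper_width: -0.002
```

```bash
python3 -m creep '[0,0.001,0,0,0,0,0, 0,0,0,0,0,0,0]'; python3 -m creep '[0,0.001,0,0,0,0,0, 0,0,0,0,0,0,0]'
```

```text
time_s: 19.7
eef_pos: [0.5414, 0.0412, 0.0792]
ee_rot: [[0.001, 0.189, -0.982], [0.0, -0.982, -0.189], [-1.0, 0.0, -0.001]]
contact_force: [-3.1, -0.1, 11.1]
gripper_width: -0.002
time_s: 19.9
eef_pos: [0.5415, 0.0412, 0.0792]
ee_rot: [[0.001, 0.189, -0.982], [-0.0, -0.982, -0.189], [-1.0, 0.0, -0.001]]
contact_force: [-3.5, 0.7, 14.1]
gripper_width: -0.001
```

```bash
python3 -m creep '[0,0.001,0,0,0,0,0, 0,0,0,0,0,0,0]'; python3 -m creep '[0,0,0,0,0,0,0, 0,0,0,0,0,0,0]'
python3 - <<'E'
from h import *
im=robot.snapshot("wrist");cv2.imwrite("pics/w13.png",im[:,:,::-1])
o=robot.observe();print(o['time_s'],o['eef_pos'],o['contact_force'])
E
```

```text
time_s: 20.1
eef_pos: [0.5415, 0.0412, 0.079]
ee_rot: [[0.001, 0.189, -0.982], [-0.0, -0.982, -0.189], [-1.0, 0.0, -0.001]]
contact_force: [-4.9, -0.1, 17.4]
gripper_width: -0.002
time_s: 20.3
eef_pos: [0.5416, 0.0412, 0.0791]
ee_rot: [[0.001, 0.189, -0.982], [-0.0, -0.982, -0.189], [-1.0, 0.0, -0.001]]
contact_force: [-5.1, 0.1, 17.4]
gripper_width: 0.001
20.35 [0.54155525 0.04121166 0.07906577] [-5.6194066  -0.23087384 16.05202755]
```

View pics/w13.png

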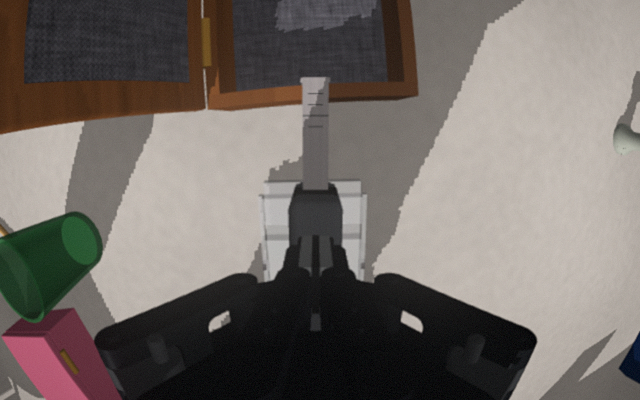

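```bash
python3 -m creep '[0,0.001,0,0.0005,0,0,0, 0,0,0,0,0,0,0]'; python3 -m creep '[0,0.001,0,0.0005,0,0,0, 0,0,0,0,0,0,0]';python3 - <<'E'
from h import *
o=robot.observe();print(o['time_s'],o['eef_pos'],o['contact_force'])
E
```

```text
time_s: 20.55
eef_pos: [0.5416, 0.0412, 0.079]
ee_rot: [[0.002, 0.189, -0.982], [-0.0, -0.982, -0.189], [-1.0, 0.001, -0.002]]
contact_force: [-5.5, 0.3, 18.8]
gripper_width: 0.001
time_s: 20.75
eef_pos: [0.5416, 0.0412, 0.0789]
ee_rot: [[0.003, 0.189, -0.982], [-0.0, -0.982, -0.189], [-1.0, 0.001, -0.003]]
contact_force: [-5.8, -0.6, 22.1]
gripper_width: -0.0
20.75 [0.54161837 0.04118449 0.07888633] [-5.78494663 -0.56118078 22.05727644]
```

```bash
python3 -m creep '[0,-0.006,0,0,0,0,0, 0,-0.014,0,0,0,0,0, 0,0,0,0.026,0,0,0, 0,0,0,0.026,0,0,0, 0,0.01,0,0,0,0,0, 0,0,0,0,0,0,0, 0,0,0,0,0,0,0]'
python3 - <<'E'
from h import *
c=robot.calibration("wrist");im=robot.snapshot("wrist");cv2.imwrite("pics/w14.png",im[:,:,::-1])
o=robot.observe();print(o['time_s'],o['eef_pos'],o['contact_force'])
E
```

```text
time_s: 21.45
eef_pos: [0.5158, 0.0363, 0.0812]
ee_rot: [[0.0, 0.189, -0.982], [0.0, -0.982, -0.189], [-1.0, -0.0, -0.0]]
contact_force: [0.4, 0.3, -0.3]
gripper_width: -0.002
21.5 [0.5158365  0.03623647 0.08129523] [ 0.2309063  -0.17940193  0.16968358]
```

View pics/w14.png

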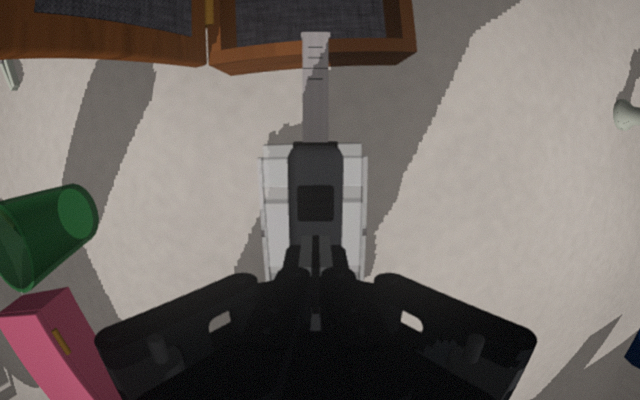

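```bash
python3 -m creep '[0,0.004,0,0,0,0,0, 0,0.004,0,0,0,0,0, 0,0,0,0,0,0,0]'; python3 -m creep '[0,0.001,0,0,0,0,0, 0,0,0,0,0,0,0]';python3 -m creep '[0,0.001,0,0,0,0,0, 0,0,0,0,0,0,0]';python3 -m creep '[0,0.001,0,0,0,0,0, 0,0,0,0,0,0,0]'
```

```text
time_s: 21.8
eef_pos: [0.5151, 0.0363, 0.0771]
ee_rot: [[-0.001, 0.189, -0.982], [0.0, -0.982, -0.189], [-1.0, -0.0, 0.001]]
contact_force: [-0.4, -1.0, -1.0]
gripper_width: -0.001
time_s: 22.0
eef_pos: [0.5153, 0.0362, 0.077]
ee_rot: [[0.0, 0.189, -0.982], [0.0, -0.982, -0.189], [-1.0, -0.0, -0.0]]
contact_force: [0.8, -0.1, -0.3]
gripper_width: -0.0
time_s: 22.2
eef_pos: [0.5152, 0.0362, 0.0765]
ee_rot: [[0.0, 0.189, -0.982], [0.0, -0.982, -0.189], [-1.0, -0.0, -0.0]]
contact_force: [-0.4, 1.1, 0.8]
gripper_width: 0.002
time_s: 22.4
eef_pos: [0.5153, 0.0362, 0.0761]
ee_rot: [[0.0, 0.189, -0.982], [0.0, -0.982, -0.189], [-1.0, -0.0, -0.0]]
contact_force: [0.3, 0.1, 0.1]
gripper_width: -0.001
```

```bash
python3 -m creep '[0,0.001,0,0,0,0,0, 0,0,0,0,0,0,0]';python3 -m creep '[0,0.001,0,0,0,0,0, 0,0,0,0,0,0,0]'
```

```text
time_s: 22.6
eef_pos: [0.5153, 0.0362, 0.076]
ee_rot: [[0.0, 0.189, -0.982], [-0.0, -0.982, -0.189], [-1.0, 0.0, -0.0]]
contact_force: [-0.9, -0.4, 5.2]
gripper_width: 0.002
time_s: 22.8
eef_pos: [0.5153, 0.0362, 0.0759]
ee_rot: [[0.001, 0.189, -0.982], [-0.0, -0.982, -0.189], [-1.0, 0.0, -0.001]]
contact_force: [-2.9, -1.0, 9.5]
gripper_width: -0.004
```

```bash
python3 -m creep '[0,-0.012,0,0,0,0,0, 0,-0.008,0,0,0,0,0, 0,0,0,-0.026,0,0,0, 0,0,0,-0.026,0,0,0, 0,0.009,0,0,0,0,0, 0,0,0,0,0,0,0, 0,0,0,0,0,0,0]';python3 -m creep '[0,0.003,0,0,0,0,0, 0,0,0,0,0,0,0]';python3 -m creep '[0,0.001,0,0,0,0,0, 0,0,0,0,0,0,0]';python3 -m creep '[0,0.001,0,0,0,0,0, 0,0,0,0,0,0,0]'
```

```text
time_s: 23.5
eef_pos: [0.5398, 0.0411, 0.0801]
ee_rot: [[-0.002, 0.189, -0.982], [0.0, -0.982, -0.189], [-1.0, -0.0, 0.001]]
contact_force: [0.8, 0.3, 0.2]
gripper_width: 0.0
time_s: 23.7
eef_pos: [0.5403, 0.0411, 0.0793]
ee_rot: [[-0.0, 0.189, -0.982], [0.0, -0.982, -0.189], [-1.0, -0.0, 0.0]]
contact_force: [-1.7, 0.5, 4.1]
gripper_width: -0.0
time_s: 23.9
eef_pos: [0.5404, 0.041, 0.0793]
ee_rot: [[-0.0, 0.189, -0.982], [-0.0, -0.982, -0.189], [-1.0, 0.0, 0.0]]
contact_force: [-2.9, 0.6, 7.4]
gripper_width: -0.001
time_s: 24.1
eef_pos: [0.5404, 0.0411, 0.0792]
ee_rot: [[0.0, 0.189, -0.982], [-0.0, -0.982, -0.189], [-1.0, 0.0, -0.0]]
contact_force: [-4.3, -1.1, 12.6]
gripper_width: 0.002
```

```bash
python3 -m creep '[0,-0.01,0,0,0,0,0, 0,-0.05,0,0,0,0,0, 0,-0.08,0,0,0,0,0, 0,-0.08,0,0,0,0,0, 0,-0.08,0,0.05,0,0,0, 0,0,0,0.08,0,0,0, 0,0,0,0,0,0,0, 0,0,0,0,0,0,0]'
python3 - <<'E'
from h import *
import pickle
c=robot.calibration("wrist");pickle.dump(c,open("w15.pkl","wb"));im=robot.snapshot("wrist");cv2.imwrite("pics/w15.png",im[:,:,::-1])
im=robot.snapshot("scene");cv2.imwrite("pics/s15.png",im[:,:,::-1]);cv2.imwrite("pics/s15c.png",cv2.resize(im[150:340,200:360,::-1],None,fx=3.1,fy=3.1,interpolation=cv2.INTER_CUBIC))
im=robot.snapshot("top");cv2.imwrite("pics/t15.png",im[:,:,::-1])
o=robot.observe();print(o['time_s'],o['eef_pos'],o['contact_force'])
E
```

```text
time_s: 24.9
eef_pos: [0.4767, 0.0287, 0.2284]
ee_rot: [[0.001, 0.189, -0.982], [0.0, -0.982, -0.189], [-1.0, 0.0, -0.001]]
contact_force: [-0.1, 0.5, 0.4]
gripper_width: -0.0
25.05 [0.47775863 0.02883747 0.22769285] [-0.2323919  -0.05099509 -1.36930728]
```

View pics/w15.png

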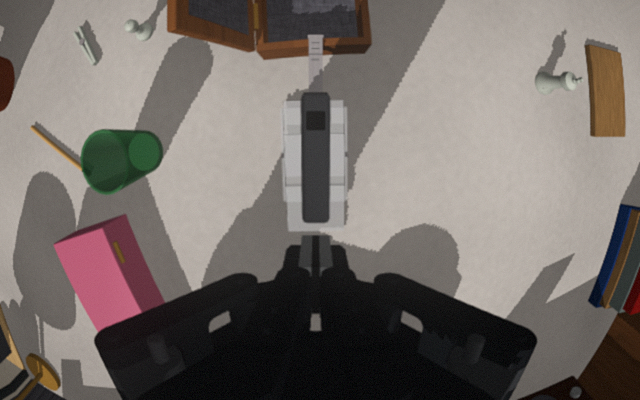

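View pics/s15c.png

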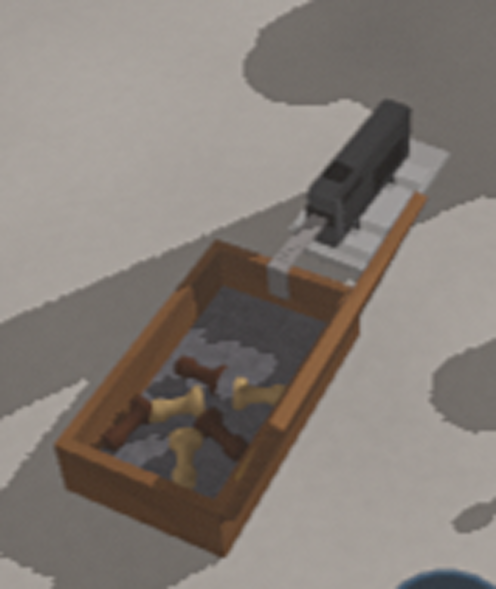

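View pics/t15.png

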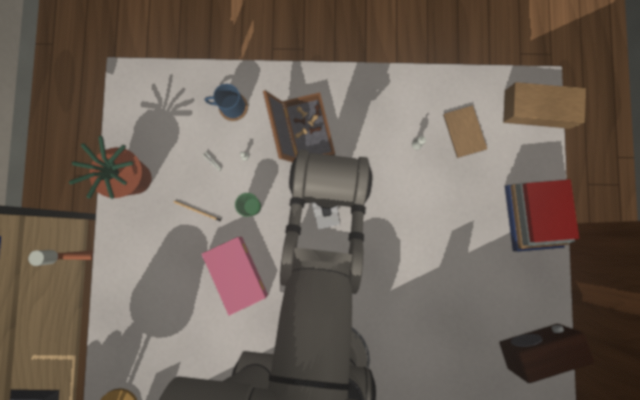

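```bash
python3 -c "
from plant import robot
print(robot.hand_in())"
```

```text
the job is handed in; nothing more can be done
None
```

The job is done and handed in at about 25 s of the 67 s allowed. The rule is hooked behind the wall of the chess box nearest the stand, and the case sits with both feet in the slots. The lock is pressed, and I left the rule there with the arm clear.

- **Hooking:** I dropped the hook behind the rim and backed the case about 43 mm. The spring pulled at 3–4 N once the hook bore on the wall.
- **Finding the slots:** I touched the block top, slid the feet lightly over it until they dropped, and lowered the case 10 mm. The case top then measured at z = 0.0760 m, which is fully home.
- **Lock:** The button moved at about 5 N to a firm stop. I pressed to a peak of 22 N.
- **Final pictures:** The case is in the stand and the hook is behind the wall. The box and lid look unmoved, and the bystanders look untouched.

**Unresolved check:** I touched the case top and then the button again. The button stands about 3.3 mm above the case, which means about 4.7 mm of travel (roughly ±0.2 mm) rather than exactly 5.0 mm. That is within the stated 3–4 mm for a pressed button and past the clamping point. Pressing from 11 to 22 N did not leave it measurably lower, so I did not press harder.

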